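# Reverse the ratchet clamp and tighten it on a drone camera housing

### The arm

A 6-joint arm with a two-finger parallel gripper is mounted at the origin on the work surface. World frame = base frame: x ahead of the robot, y to its left, z up, the work surface at z = 0. Lengths are in mm, angles in rad, forces in N, time in s.
With the tool pointing down it reaches from about 350 to 975 mm from the base axis. Payload 7.1 kg.
Tool frame: the origin (TCP) lies between the finger pads; the fingertips stand 19 mm ahead of it and the grasp point (between the pads) is the TCP; z points along the fingers, y is the line along which they close (so a half turn about z gives the same grasp; the last joint's range is limited). The gripper opens to 88 mm and grips with 3 to 60 N. Pads are 20 mm wide; open, the fingers measure 115 mm over their backs; the gripper's body (75 mm by 178 mm) begins 61 mm behind the grasp point.
Start: joints at [1.29, 0.423, 1.63, -0, 1.089, -0.019], TCP at [161.731, 603.695, 241.675] pointing down, gripper open.
Joint ranges: [-3, 3], [-0.9, 2.11], [0.09, 2.58], [-1.31, 4.45], [0.11, 2.69], [-2.54, 2.54]. Speed limits (rad/s): [2.39, 2.39, 3.01, 3.14, 3.14, 3.14].

### API

Orientations are given as a rotation vector (axis times angle).
In Python, from workcell import ctrl gives the robot as it stands.
- The arm moves only by the tool arm_command, never from a script. Its argument "series" is a list of rows, each an object with "linear": the shift along the tool's x, y, z in m, a list of three; "turn": the turn about the tool's z in rad. A call has 1 to 10 rows; each row shifts and turns the commanded pose from where the row before left it, along the tool's axes as they then stand; what a row does not reach is not made up. A row lasts 1/10 s, in which the tool goes at most 50 mm and 8.59 degrees, less where a joint would pass 70% of its speed; a pose out of reach is approached as far as the arm can. A call with a gripper value outside its range is refused whole. "jaw" is the opening, from -1 (shut) to 1 (fully open), set as the call begins (left out, the last holds). The fingers move at their own pace and stop on an object; the grip force is fixed at half the most. Time passes only in rows, so rows that do not move let the fingers close. It gives the time, the measured TCP pose, the force, the opening and the grip force at its end, in the units of the state.
- ctrl.get_obs(): the state, without advancing time (a new reading comes with each control period).
- ctrl.get_image(name): name is "side" or "top"; returns a dict with "frame" (384x512x3 uint8, blue, green, red), "fx", "fy", "cx", "cy" (pixels), "k1" (the pictures are not rectified: a ray, as slopes to the right and down, at radius r is drawn at 1 + k1 r^2 times it, then the intrinsics apply), "rvec" (rotation vector, rad) and "tvec" (3), from world to camera coordinates, as OpenCV has them. Camera axes: x right, y down, z forward; pixel columns grow to the right and rows downward; lengths in mm; the calibration is good to about 2 mm. A picture is of the moment at which its call begins. There is no depth.
- ctrl.close_job(): hands the job in; it is judged then, once.
The state is a dict: "t": time; "qpos": joint angles; "qvel": joint speeds; "joint_torque": joint torques, N m; "ee_pos": TCP position; "orientation": TCP orientation; "ft_force": force on the tool from outside, world axes, zero at the start; "moment": the same for the moment, N m; "width": finger opening in mm; "grasp_force": force on a finger pad.
Only numpy, scipy, OpenCV 4.12 (cv2) and the standard library are available. Lean on these libraries where they do the work, as an engineer would, in place of code of your own. Each camera call takes 0.05 s, during which the arm holds its last target. There are 200 camera calls.

### The job

The ratchet clamp on the bench is set to loosen: push its small direction lever over to tighten, then check it by swinging the long handle fully back, counter-clockwise, so that it clicks round freely and the jaw stays put. Then ratchet the jaw up to the open camera housing by clockwise strokes of the handle, with free strokes back between them, until the handle turns clearly stiff and the housing is held firmly against the end block, without crushing its thin walls. Let go, and leave the other things on the bench where they are.

Things in the scene. Friction and masses are not known exactly. Their poses are not given: they have to be found in the camera images.
- clamp: steel ratchet clamp bolted to the bench: dark steel bed 100 x 300 x 20 mm with a grey 90 x 90 mm gear housing on it, its top 50 mm above the bench. Origin on the bench under the handle's axis; z up, +y along the bed from the gear housing towards the jaw and the end block (bed from y = -60 to 240 mm), x across. It stands turned by up to 0.25 rad either way.
- handle_axis (a point): point on the vertical axis of the handle, 68 mm above the bench (1 mm over the round 92 mm head plate); does not move. Running the jaw along takes 3 to 4.5 N sideways at the knob; clamping adds 0.9 N per 10 N: 6 to 7 N at the knob for 30 N, 9 N for 55 N, 12 to 13 N for 100 N. When the knob is let go the clamp keeps up to about 55 N of it.
- handle (a joint): angle of the long steel ratchet handle about the vertical axis: 0 = pointing along the clamp's -y, positive = clockwise from above (tightening; knob towards the clamp's -x), end stops at -0.75 and +0.75; stays where left. Free-wheeling takes 1 N or less at the knob, with small clicks each 0.39 rad. Driving, it grips a tooth after at most 0.45 rad of lost motion, then moves the jaw 12 mm per rad.
- knob_mid (a point): middle of the upright black knob at the handle's end, 130 mm from the axis: a cylinder of 25 mm diameter and 50 mm height that spins freely on the handle, from 70 to 120 mm above the bench; this point is 97 mm above the bench. The handle's flat arm below it is 22 mm wide, its top at 68 mm.
- lever (a joint): direction lever on top of the handle's head, angle relative to the handle: +0.54 = tighten (seen from above turned clockwise, tab over to +x of the handle, where +y points from knob to axis), -0.54 = loosen. It snaps away from the middle (0) to either side and may stand anywhere from 0.18 to 0.54 on its side while the pawl rides on a tooth. It takes 1 to 2 N at the tab.
- lever_tab (a point): centre of the lever's upright dark steel tab, 10 mm thick, 12 mm wide, 26 mm tall, from 74 to 100 mm above the bench, 42 mm from the lever's pivot. The pivot is on the handle's head, 37.6 mm from the handle's axis towards the knob, so the tab stands near the axis and travels 22 mm to either side of the line from knob to axis.
- jaw: moving jaw, dark steel block 60 mm wide, 55 mm high, with an 8 mm rubber pad that gives 1 mm per 30 N. Slides along the clamp's +y to close. Origin 8 mm behind (-y of) the pad's face, 0.5 mm over the bed.
- jaw_face (a point): centre of the rubber pad's face while unloaded, 50 mm above the bench
- anvil: end block fixed on the bed, 60 x 30 x 55 mm, origin under its centre on the bed's top (20 mm above the bench); its face towards the jaw is 15 mm from the origin (-y)
- housing: loose open-topped camera housing of grey plastic with a lens to -x, about 50 x 44 x 42 mm (44 mm along the clamp's y), 3 mm walls, about 0.25 kg, standing on the bed 1 to 4 mm from the end block; origin at the centre of its underside. Well held at 30 to 70 N of clamping; its walls crush at 100 N.
- mug: terracotta mug, 80 mm diameter, 90 mm high, a bystander; origin under its centre
- spool: grey spool, 52 mm diameter, 40 mm high, a bystander; origin under its centre
- bottle: white bottle, 36 mm diameter, 90 mm high, a bystander; origin under its centre

How it is judged:
By the outcome, as a careful person would: the job done as asked, in the order asked, and still so for the second after the job is handed in, with the robot touching nothing.
It also fails if it takes over 67 s, if anything falls off the work surface, if the arm or the gripper's body presses on something with over 40 N, if the wrist force passes 120 N, or if a joint passes its speed limit or range.

## Working session

There is one attempt and no reset: what is moved stays moved. The work goes in short steps, Python scripts to look and compute and a tool call to move; the robot and the scene stay as the last step left them, time stands still between calls to the robot, and variables do not carry over. Pictures are saved under pics/ and viewed, at most 10 in all, crops included, and the job is handed in when it is done.

Besides the shell and the picture viewer there is one more tool, called after "Emit:" as a command line: name --argument value ..., lists and objects as JSON in quotes. arm_command: Moves the arm, as the interface text tells. Its arguments: {"type":"object","properties":{"series":{"type":"array"},"jaw":{"type":"number"}},"required":["series"]}

```bash
mkdir -p pics; ls; cat > h.py <<'E'
import numpy as np, cv2
from workcell import ctrl
def grab(n,f=None):
    im=ctrl.get_image(n)
    if f: cv2.imwrite('pics/'+f,im['frame'])
    return im
def ray(im,u,v):
    x=(u-im['cx'])/im['fx'];y=(v-im['cy'])/im['fy']
    rd=np.hypot(x,y); r=rd
    for _ in range(30): r=rd/(1+im['k1']*r*r)
    s=r/rd if rd>0 else 1
    R,_=cv2.Rodrigues(np.array(im['rvec'],float)); t=np.array(im['tvec'],float).ravel()
    d=R.T@np.array([x*s,y*s,1]); c=-R.T@t
    return c,d
def onz(im,u,v,z):
    c,d=ray(im,u,v); return c+d*(z-c[2])/d[2]
def proj(im,P):
    R,_=cv2.Rodrigues(np.array(im['rvec'],float)); p=R@np.array(P,float)+np.array(im['tvec'],float).ravel()
    x,y=p[:2]/p[2]; k=1+im['k1']*(x*x+y*y)
    return im['fx']*x*k+im['cx'],im['fy']*y*k+im['cy']
E
python3 - <<'E'
from h import *
for n in('top','side'):
    im=grab(n,n+'0.png'); c,d=ray(im,256,192); print(n,im['fx'],im['k1'],c,d)
    
o=ctrl.get_obs(); print(o)
E
```

```text
pics
top 352.1559267035657 0.034410810432479906 [ 348.57273547   10.74330911 1135.99154444] [ 1.79779454e-01 -4.19224137e-04 -9.83744879e-01]
side 348.6413900232618 -0.03232846505800078 [225.23933401 442.7608053  796.36141781] [ 0.3370671  -0.4992111  -0.79830511]
{'t': 0.1, 'qpos': array([ 1.29000337e+00,  4.23770866e-01,  1.63057925e+00,  3.84894831e-05,
        1.08860704e+00, -1.90382901e-02]), 'qvel': array([ 0.0020357 , -0.00303785, -0.00311967, -0.00077732, -0.0014805 ,
       -0.00018813]), 'joint_torque': array([-8.11989639e-05, -5.45613027e+01, -2.74323857e+01,  6.44806330e-02,
        1.87709054e-02, -5.09659174e-05]), 'ee_pos': array([161.59541226, 603.26944541, 240.98887942]), 'orientation': array([-4.09987216e-01, -3.11448523e+00,  2.11115079e-03]), 'ft_force': array([ 0.19570116,  0.04459683, -0.06059199]), 'moment': array([0.0168929 , 0.05991524, 0.04740053]), 'grasp_force': 0.0, 'width': 87.84966487279395}
```

View pics/top0.png

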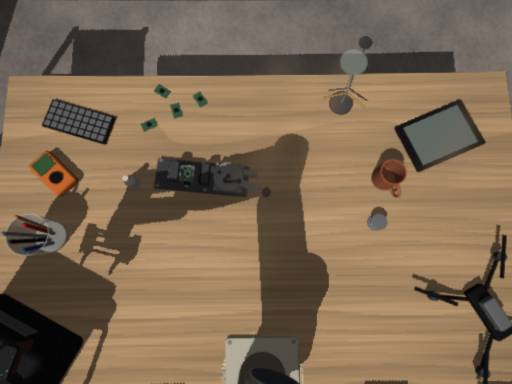

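View pics/side0.png

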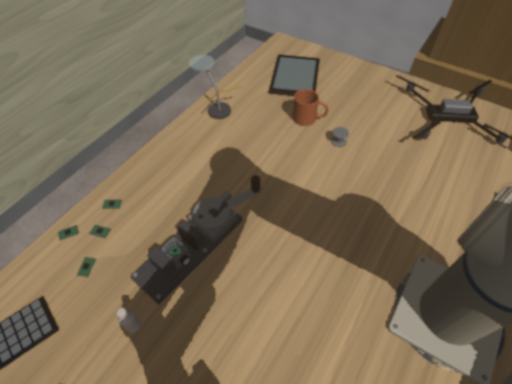

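Top view: the clamp spans columns 155–270, rows 155–200, with the end block at left (165,175), the housing near (188,173) and the knob near (265,192). The mug is at (388,175), the spool at (377,218) and the bottle at (128,180). The side view shows the knob at (255,183), so I'll enlarge both.

```bash
python3 - <<'E'
import cv2,numpy as np
a=cv2.imread('pics/top0.png')[145:210,140:280]; b=cv2.imread('pics/side0.png')[165:305,125:270]
a=cv2.convertScaleAbs(cv2.resize(a,None,fx=5.5,fy=5.5,interpolation=cv2.INTER_CUBIC),alpha=2.2)
cv2.imwrite('pics/topc.png',a)
b=cv2.convertScaleAbs(cv2.resize(b,None,fx=4.2,fy=4.2,interpolation=cv2.INTER_CUBIC),alpha=2.2)
cv2.imwrite('pics/sidec.png',b)
E
```

```text
(no output)
```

View pics/topc.png

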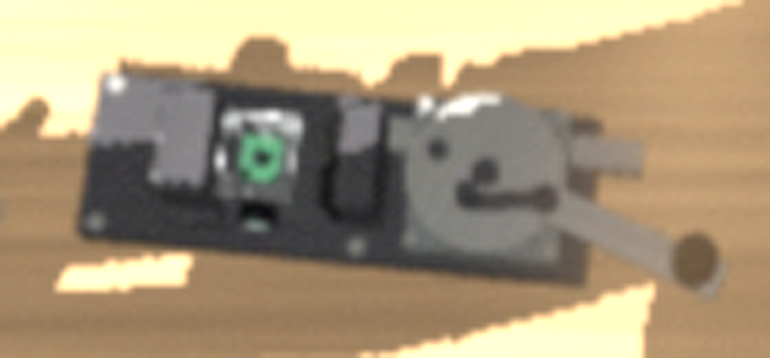

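View pics/sidec.png

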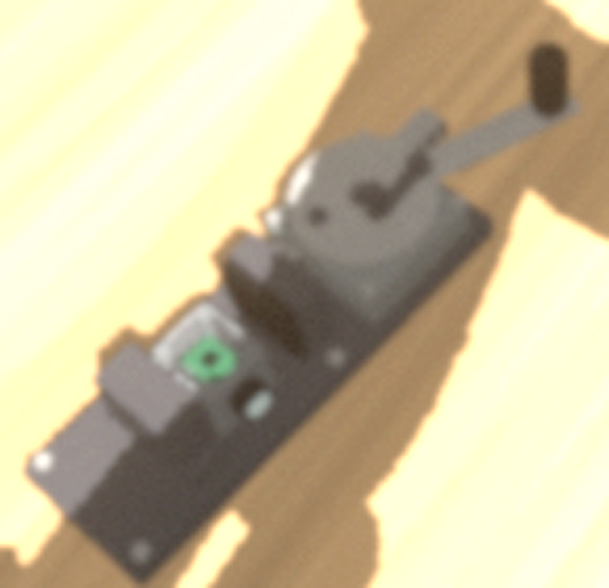

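```bash
python3 - <<'E'
from h import *
T=ctrl.get_image('top');S=ctrl.get_image('side')
t=lambda x,y,z:onz(T,140+(x+.5)/5.5-.5,145+(y+.5)/5.5-.5,z)
s=lambda x,y,z:onz(S,125+(x+.5)/4.2-.5,165+(y+.5)/4.2-.5,z)
np.set_printoptions(precision=1,suppress=True)
print('bed',[t(*p,20)[:2] for p in((103,72),(80,235),(585,285),(600,118))])
print('knobtop',t(695,256,120),s(549,52,120), 'knobbase',s(548,108,70))
print('head',t(486,178,67),s(363,198,67),'bolt',t(485,168,70))
print('lever tab',t(468,193,100),s(366,190,100),'piv',t(545,198,72),s(420,160,72))
print('jaw face',t(330,205,75), 'jaw top',t(342,98,75),t(380,100,75))
print('housing',t(262,155,22),t(225,112,62),t(302,112,62),t(210,90,75),t(210,187,75))
for P in((388,175),(377,218),(128,180)): print(onz(T,*P,40))
# knob by dark mask
for im,n in((T,'t'),(S,'s')):
  f=im['frame'].max(2); box=(slice(183,202),slice(258,275)) if n=='t' else (slice(170,196),slice(247,265))
  m=(f[box]<35).astype('uint8'); nn,l,st,c=cv2.connectedComponentsWithStats(m); i=1+st[1:,4].argmax()
  print(n,st[i],c[i]+[box[1].start,box[0].start])
E
```

```text
bed [array([670.1, 327.7]), array([571.6, 337.5]), array([538.5,  42.7]), array([638.9,  33.2])]
knobtop [536.5 -18.9 120. ] [538.  -18.8 120. ] knobbase [536.9 -14.8  70. ]
head [592.5  96.9  67. ] [594.4 100.1  67. ] bolt [597.6  97.2  70. ]
lever tab [576.6 104.  100. ] [579.7 110.2 100. ] piv [579.4  63.4  72. ] [579.7  61.6  72. ]
jaw face [576.1 183.2  75. ] jaw top [637.8 177.5  75. ] [636.4 156.1  75. ]
housing [618.  232.3  22. ] [633.7 245.9  62. ] [633.3 202.1  62. ] [643.2 251.7  75. ] [587.2 250.3  75. ]
[ 598.9 -410.3   40. ]
[ 462.1 -365.7   40. ]
[592.1 414.6  40. ]Traceback (most recent call last):
  File "<stdin>", line 16, in <module>
ValueError: attempt to get argmax of an empty sequence
```

Measurements agree with the sizes given:

| Item | Value |
|---|---|
| Clamp yaw | about -0.108 |
| Axis | about (594.5, 96.8) |
| Knob | about (537.5, -18), radius 128 mm against the 130 mm given |
| Handle angle | about +0.35 |
| Lever tab | about (577, 106), on the loosen side |

I'm moving over with the fingers shut, to push the tab.

Emit:
arm_command --series '[{"linear":[-0.025,-0.0183,0],"turn":0},{"linear":[-0.025,-0.0183,0],"turn":0},{"linear":[-0.025,-0.0183,0],"turn":0},{"linear":[-0.025,-0.0183,0],"turn":0},{"linear":[-0.025,-0.0183,0],"turn":0},{"linear":[-0.025,-0.0183,0],"turn":0},{"linear":[-0.025,-0.0183,0],"turn":0},{"linear":[-0.025,-0.0183,0],"turn":0},{"linear":[-0.025,-0.0183,0],"turn":0},{"linear":[-0.025,-0.0183,0],"turn":0}]' --jaw -1

```text
t: 1.2
ee_pos: [356.4, 361.1, 241.7]
orientation: [-0.41, -3.115, -0.0]
ft_force: [-0.6, 0.3, 1.2]
width: 11.2
grasp_force: 0.0
```

Emit:
arm_command --series '[{"linear":[-0.025,-0.0183,0],"turn":0},{"linear":[-0.025,-0.0183,0],"turn":0},{"linear":[-0.025,-0.0183,0],"turn":0},{"linear":[-0.025,-0.0183,0],"turn":0},{"linear":[-0.025,-0.0183,0],"turn":0},{"linear":[-0.025,-0.0183,0],"turn":0},{"linear":[-0.025,-0.0183,0],"turn":0},{"linear":[-0.025,-0.0183,0],"turn":0},{"linear":[-0.025,-0.0183,0],"turn":0},{"linear":[-0.025,-0.0183,0],"turn":0}]'

```text
t: 2.2
ee_pos: [550.6, 119.6, 241.6]
orientation: [-0.41, -3.115, -0.0]
ft_force: [-0.3, -0.2, 0.2]
width: 0.7
grasp_force: 0.0
```

Emit:
arm_command --series '[{"linear":[0,0,0],"turn":0.147},{"linear":[0,0,0],"turn":0.147},{"linear":[0,0,0],"turn":0.147},{"linear":[0,0,0],"turn":0.147},{"linear":[0,0,0],"turn":0.147},{"linear":[0,0,0],"turn":0.147},{"linear":[0,0,0],"turn":0.147},{"linear":[0,0,0],"turn":0.147},{"linear":[0,0,0],"turn":0.147},{"linear":[0,0,0],"turn":0.147}]'

```text
t: 3.2
ee_pos: [549.8, 120.7, 241.5]
orientation: [-2.399, -2.028, 0.0]
ft_force: [0.7, -0.5, 0.2]
width: 0.6
grasp_force: 0.0
```

Emit:
arm_command --series '[{"linear":[0,0,0],"turn":0.147},{"linear":[0,0,0],"turn":0.147},{"linear":[0,0,0.02],"turn":0},{"linear":[0,0,0.02],"turn":0},{"linear":[0,0,0.02],"turn":0},{"linear":[0,0,0],"turn":0},{"linear":[0,0,0],"turn":0}]'

```text
t: 3.9
ee_pos: [549.9, 120.7, 181.7]
orientation: [-2.665, -1.663, 0.001]
ft_force: [0.1, -0.6, 1.1]
width: 0.3
grasp_force: 0.0
```

Emit:
arm_command --series '[{"linear":[0,0,0.02],"turn":0},{"linear":[0,0,0.02],"turn":0},{"linear":[0,0,0.02],"turn":0},{"linear":[0,0,0.02],"turn":0},{"linear":[0,0,0],"turn":0},{"linear":[0,0,0],"turn":0}]'

```text
t: 4.5
ee_pos: [550.6, 120.9, 102.7]
orientation: [2.665, 1.663, 0.001]
ft_force: [0.2, -0.1, -0.3]
width: 0.2
grasp_force: 0.0
```

```bash
python3 - <<'E'
from h import *
a=grab('top')['frame'][145:210,180:280];b=grab('side')['frame'][165:265,155:270]
f=lambda a,s:cv2.convertScaleAbs(cv2.resize(a,None,fx=s,fy=s,interpolation=cv2.INTER_CUBIC),alpha=2.2)
a=f(a,4);b=f(b,3.4);h=max(a.shape[0],b.shape[0])
p=lambda x:cv2.copyMakeBorder(x,0,h-x.shape[0],0,0,0)
cv2.imwrite('pics/c1.png',np.hstack([p(a),p(b)]))
E
```

```text
(no output)
```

View pics/c1.png

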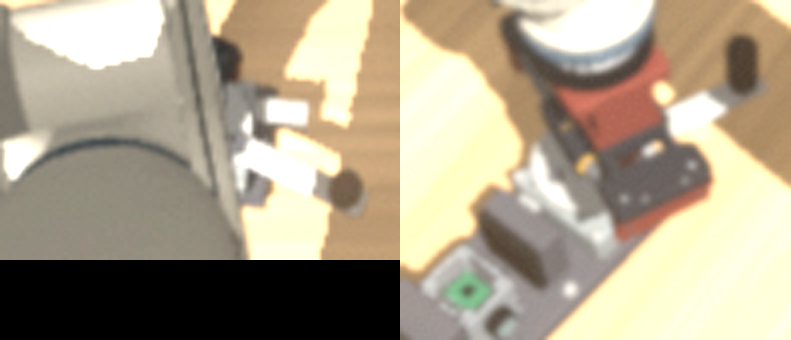

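The views are blocked by the arm (knob still at about (266,192) in the top image, handle unmoved). I'll push along tool +y and watch the force.

Emit:
arm_command --series '[{"linear":[0,0.006,0],"turn":0},{"linear":[0,0.006,0],"turn":0},{"linear":[0,0.004,0],"turn":0},{"linear":[0,0.004,0],"turn":0},{"linear":[0,0,0],"turn":0}]'

```text
t: 5.1
ee_pos: [568.5, 111.7, 101.7]
orientation: [2.665, 1.663, 0.0]
ft_force: [-1.1, 1.0, 0.7]
width: 0.5
grasp_force: 0.4
```

Emit:
arm_command --series '[{"linear":[0,0.004,0],"turn":0},{"linear":[0,0.004,0],"turn":0},{"linear":[0,0,0],"turn":0}]'

```text
t: 5.4
ee_pos: [575.7, 108.2, 101.7]
orientation: [2.665, 1.663, 0.001]
ft_force: [-0.4, 0.7, -0.2]
width: 0.9
grasp_force: 0.1
```

Emit:
arm_command --series '[{"linear":[0,0.004,0],"turn":0},{"linear":[0,0.004,0],"turn":0},{"linear":[0,0,0],"turn":0}]'

```text
t: 5.7
ee_pos: [583.0, 104.7, 101.8]
orientation: [2.665, 1.663, 0.001]
ft_force: [-0.0, -0.9, -0.7]
width: 0.4
grasp_force: 0.0
```

Emit:
arm_command --series '[{"linear":[0,0.004,0],"turn":0},{"linear":[0,0.004,0],"turn":0},{"linear":[0,0,0],"turn":0}]'

```text
t: 6.0
ee_pos: [590.2, 101.2, 101.8]
orientation: [2.665, 1.663, 0.001]
ft_force: [0.1, -0.3, 0.2]
width: 0.4
grasp_force: 0.0
```

Emit:
arm_command --series '[{"linear":[0,-0.008,0],"turn":0},{"linear":[0,0,-0.025],"turn":0},{"linear":[0,0,-0.025],"turn":0},{"linear":[-0.02,0,-0.02],"turn":0},{"linear":[-0.027,0.003,0],"turn":0},{"linear":[-0.027,0.003,0],"turn":0},{"linear":[-0.027,0.004,0],"turn":0},{"linear":[-0.027,0.004,0],"turn":0},{"linear":[0,0,0],"turn":0},{"linear":[0,0,0],"turn":0}]' --jaw -0.2

```text
t: 7.0
ee_pos: [538.3, -16.1, 171.7]
orientation: [-2.666, -1.661, -0.0]
ft_force: [-0.6, 0.4, -0.2]
width: 35.2
grasp_force: 0.0
```

```bash
python3 - <<'E'
from h import *
a=grab('top')['frame'][145:210,180:280];b=grab('side')['frame'][165:265,155:270]
f=lambda a,s:cv2.convertScaleAbs(cv2.resize(a,None,fx=s,fy=s,interpolation=cv2.INTER_CUBIC),alpha=2.2)
a=f(a,4);b=f(b,3.4);h=max(a.shape[0],b.shape[0])
p=lambda x:cv2.copyMakeBorder(x,0,h-x.shape[0],0,0,0)
cv2.imwrite('pics/c2.png',np.hstack([p(a),p(b)]))
print(ctrl.get_obs()['width'])
E
```

```text
35.2852416773894
```

View pics/c2.png

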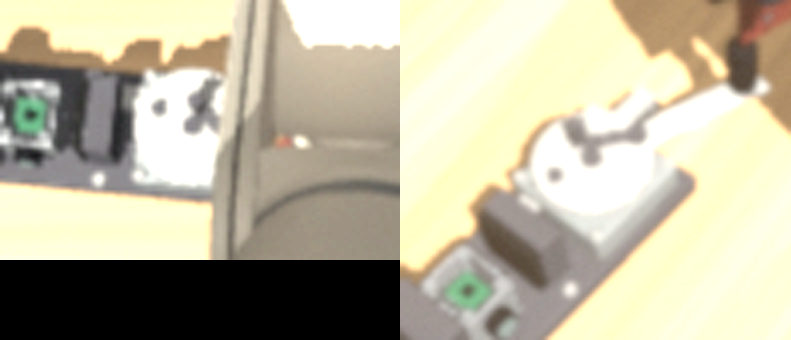

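The side view shows the tab now at crop (575,130), on the other side of the axis dot at (592,155), so the lever is over to tighten. The knob is at (742,68), just below the fingers. A quick check in numbers before lowering around it.

```bash
python3 - <<'E'
from h import *
S=ctrl.get_image('side')
s=lambda x,y,z:onz(S,155+(x-400+.5)/3.4-.5,165+(y+.5)/3.4-.5,z).round(1)
print('tab top',s(574,122,100),'base',s(576,138,74),'dot',s(592,156,70),'piv',s(638,136,74),'knob bottom',s(741,88,70),'top?',s(742,45,120))
E
```

```text
tab top [608.9  96.1 100. ] base [612.9  93.9  74. ] dot [595.   98.4  70. ] piv [575.1  67.5  74. ] knob bottom [536.9 -14.   70. ] top? [536.7 -16.3 120. ]
```

Emit:
arm_command --series '[{"linear":[0,0,0.015],"turn":0},{"linear":[0,0,0.015],"turn":0},{"linear":[0,0,0.015],"turn":0},{"linear":[0,0,0.015],"turn":0},{"linear":[0,0,0.012],"turn":0},{"linear":[0,0,0],"turn":0}]'

```text
t: 7.75
ee_pos: [537.7, -15.5, 98.1]
orientation: [-2.663, -1.664, 0.004]
ft_force: [-1.0, -0.2, -0.0]
width: 34.6
grasp_force: 0.0
```

Emit:
arm_command --series '[{"linear":[0,0,0],"turn":0},{"linear":[0,0,0],"turn":0},{"linear":[0,0,0],"turn":0}]' --jaw -0.36

```text
t: 8.05
ee_pos: [539.1, -16.1, 100.4]
orientation: [2.665, 1.663, 0.002]
ft_force: [0.7, 0.5, 0.6]
width: 28.2
grasp_force: 0.0
```

Emit:
arm_command --series '[{"linear":[0.0006,0.0128,0],"turn":-0.1},{"linear":[0.0006,0.0128,0],"turn":-0.1},{"linear":[0.0006,0.0128,0],"turn":-0.1},{"linear":[0.0006,0.0128,0],"turn":-0.1},{"linear":[0,0,0],"turn":0}]'

```text
t: 8.55
ee_pos: [589.6, -29.5, 100.4]
orientation: [2.28, 2.159, 0.003]
ft_force: [0.3, 0.5, -0.5]
width: 28.0
grasp_force: 0.0
```

Emit:
arm_command --series '[{"linear":[0.0006,0.0128,0],"turn":-0.1},{"linear":[0.0006,0.0128,0],"turn":-0.1},{"linear":[0.0006,0.0128,0],"turn":-0.1},{"linear":[0.0006,0.0128,0],"turn":-0.1},{"linear":[0.0006,0.0128,0],"turn":-0.1}]'

```text
t: 9.05
ee_pos: [649.6, -17.2, 99.8]
orientation: [-1.675, -2.657, 0.001]
ft_force: [-1.1, -0.0, -0.1]
width: 27.9
grasp_force: 0.5
```

```bash
cat >> h.py <<'E'
A=np.array([594.5,96.8]);xc=np.array([.994,-.108]);yc=np.array([.108,.994])
def stat():
    o=ctrl.get_obs();r=o['ee_pos'][:2]-A;th=np.arctan2(-r@xc,-r@yc)
    R,_=cv2.Rodrigues(np.array(o['orientation'],float));f=o['ft_force']
    print('t%.2f th%.3f R%.1f z%.1f'%(o['t'],th,np.hypot(*r),o['ee_pos'][2]),'f_tool',(R.T@f).round(1),'yang%.3f'%np.arctan2(R[1,1],R[0,1]),'w%.1f'%o['width'],'g',round(o['grasp_force'],1))
E
python3 -c "from h import *;stat()"
```

```text
t9.05 th-0.559 R126.6 z99.8 f_tool [ 0.5 -1.1  0.1] yang0.446 w27.9 g 0.5
```

Emit:
arm_command --series '[{"linear":[0.0006,0.0128,0],"turn":-0.1},{"linear":[0.0001,0.0064,0],"turn":-0.05},{"linear":[0,0,0],"turn":0}]'

```text
t: 9.35
ee_pos: [667.1, -7.2, 99.9]
orientation: [1.475, 2.773, 0.001]
ft_force: [-0.0, 0.2, 0.0]
width: 27.8
grasp_force: 0.0
```

Emit:
arm_command --series '[{"linear":[0,0.003,0],"turn":-0.023},{"linear":[0,0,0],"turn":0}]'

```text
t: 9.55
ee_pos: [668.9, -6.0, 99.7]
orientation: [-1.442, -2.791, 0.0]
ft_force: [-0.3, 1.4, 0.2]
width: 28.5
grasp_force: 0.0
```

Emit:
arm_command --series '[{"linear":[0,0.003,0],"turn":-0.023},{"linear":[0,0,0],"turn":0}]'

```text
t: 9.75
ee_pos: [671.6, -4.3, 99.7]
orientation: [-1.408, -2.808, 0.0]
ft_force: [-1.3, -0.8, 0.6]
width: 28.5
grasp_force: 0.6
```

```bash
python3 -c "from h import *;stat();cv2.imwrite('pics/c3.png',cv2.convertScaleAbs(cv2.resize(grab('side')['frame'][165:305,125:270],None,fx=4,fy=4,interpolation=cv2.INTER_CUBIC),alpha=2))"
```

```text
t9.75 th-0.760 R127.1 z99.7 f_tool [ 0.1 -1.5 -0.6] yang0.641 w28.5 g 0.6
```

Emit:
arm_command --series '[{"linear":[0,0.003,0],"turn":-0.023},{"linear":[0,0,0],"turn":0}]'

```text
t: 10.0
ee_pos: [672.8, -3.3, 99.6]
orientation: [-1.373, -2.823, 0.004]
ft_force: [-5.4, -5.3, 4.6]
width: 27.9
grasp_force: 4.0
```

Emit:
arm_command --series '[{"linear":[0,0.002,0],"turn":-0.015},{"linear":[0,0,0],"turn":0}]'

```text
t: 10.2
ee_pos: [672.8, -3.0, 99.5]
orientation: [-1.351, -2.831, 0.008]
ft_force: [-11.0, -9.5, 8.5]
width: 28.5
grasp_force: 7.5
```

```bash
python3 -c "from h import *;stat()"
```

```text
t10.20 th-0.774 R126.9 z99.5 f_tool [ -0.5 -14.6  -8.4] yang0.680 w28.5 g 7.5
```

View pics/c3.png

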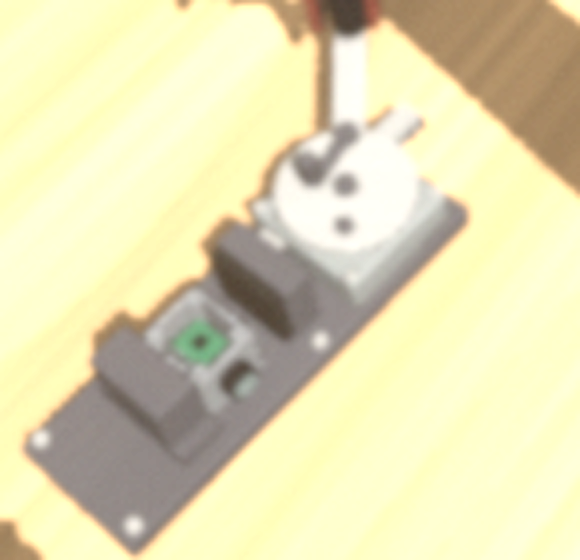

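At the end stop (14 N), after a free swing back at about 1 N. The image shows the tab at (310,168), still on tighten, and the jaw unmoved at (260,275). Next is the first clockwise stroke.

Emit:
arm_command --series '[{"linear":[0,-0.006,0],"turn":0.05},{"linear":[0.0006,-0.0128,0],"turn":0.1},{"linear":[0.0006,-0.0128,0],"turn":0.1},{"linear":[0.0006,-0.0128,0],"turn":0.1},{"linear":[0.0006,-0.0128,0],"turn":0.1},{"linear":[0.0006,-0.0128,0],"turn":0.1}]'

```text
t: 10.8
ee_pos: [614.1, -28.7, 100.1]
orientation: [2.076, 2.353, 0.005]
ft_force: [6.1, 0.6, -2.7]
width: 28.1
grasp_force: 2.8
```

```bash
python3 -c "from h import *;stat()"
```

```text
t10.80 th-0.263 R127.0 z100.1 f_tool [-0.1  6.1  2.7] yang0.125 w28.1 g 2.8
```

Emit:
arm_command --series '[{"linear":[0.0006,-0.0128,0],"turn":0.1},{"linear":[0.0006,-0.0128,0],"turn":0.1},{"linear":[0.0006,-0.0128,0],"turn":0.1},{"linear":[0.0006,-0.0128,0],"turn":0.1},{"linear":[0.0006,-0.0128,0],"turn":0.1}]'

```text
t: 11.3
ee_pos: [551.1, -21.4, 100.1]
orientation: [2.594, 1.767, 0.006]
ft_force: [4.4, -0.8, -4.0]
width: 28.1
grasp_force: 2.8
```

```bash
python3 -c "from h import *;stat()"
```

```text
t11.30 th0.243 R125.9 z100.1 f_tool [0.8 4.4 4. ] yang-0.375 w28.1 g 2.8
```

Emit:
arm_command --series '[{"linear":[0.0006,-0.0128,0],"turn":0.1},{"linear":[0.0006,-0.0128,0],"turn":0.1},{"linear":[0.0006,-0.0128,0],"turn":0.1},{"linear":[0.0006,-0.0128,0],"turn":0.1},{"linear":[0,0,0],"turn":0}]'

```text
t: 11.8
ee_pos: [506.5, 6.6, 100.0]
orientation: [2.893, 1.223, 0.002]
ft_force: [1.7, -1.6, -1.7]
width: 28.5
grasp_force: 1.2
```

```bash
python3 - <<'E'
from h import *
stat()
S=grab('side');cv2.imwrite('pics/c4.png',cv2.convertScaleAbs(cv2.resize(S['frame'][165:305,125:270],None,fx=4,fy=4,interpolation=cv2.INTER_CUBIC),alpha=2))
E
```

```text
t11.80 th0.665 R126.0 z100.0 f_tool [0.1 2.4 1.7] yang-0.771 w28.5 g 1.2
```

View pics/c4.png

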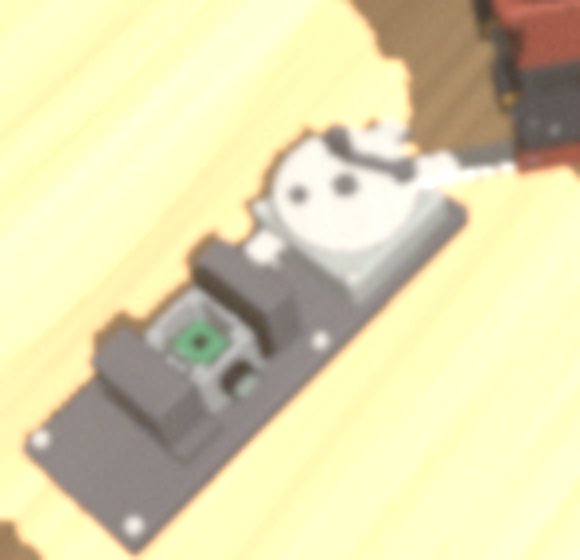

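The jaw advanced toward the housing: its left top corner moved from (205,255) to (190,268), still with a gap. Lever tab at (337,140), on tighten. Next a free stroke back.

Emit:
arm_command --series '[{"linear":[0.0006,0.0128,0],"turn":-0.1},{"linear":[0.0006,0.0128,0],"turn":-0.1},{"linear":[0.0006,0.0128,0],"turn":-0.1},{"linear":[0.0006,0.0128,0],"turn":-0.1},{"linear":[0.0006,0.0128,0],"turn":-0.1},{"linear":[0.0006,0.0128,0],"turn":-0.1},{"linear":[0.0006,0.0128,0],"turn":-0.1},{"linear":[0.0006,0.0128,0],"turn":-0.1}]'

```text
t: 12.65
ee_pos: [599.8, -30.7, 99.6]
orientation: [-2.181, -2.26, 0.0]
ft_force: [-0.8, 0.6, 0.6]
width: 28.1
grasp_force: 0.4
```

Emit:
arm_command --series '[{"linear":[0.0006,0.0128,0],"turn":-0.1},{"linear":[0.0006,0.0128,0],"turn":-0.1},{"linear":[0.0006,0.0128,0],"turn":-0.1},{"linear":[0.0006,0.0128,0],"turn":-0.1},{"linear":[0.0006,0.0128,0],"turn":-0.1},{"linear":[0.0003,0.009,0],"turn":-0.07},{"linear":[0,0,0],"turn":0}]'

```text
t: 13.35
ee_pos: [669.1, -7.9, 99.6]
orientation: [1.462, 2.78, 0.001]
ft_force: [-0.1, -0.1, 0.2]
width: 27.9
grasp_force: 0.0
```

```bash
python3 -c "from h import *;stat()"
```

```text
t13.35 th-0.727 R128.6 z99.6 f_tool [-0.  -0.2 -0.2] yang0.602 w27.9 g 0.0
```

Emit:
arm_command --series '[{"linear":[0.0006,-0.0128,0],"turn":0.1},{"linear":[0.0006,-0.0128,0],"turn":0.1},{"linear":[0.0006,-0.0128,0],"turn":0.1},{"linear":[0.0006,-0.0128,0],"turn":0.1},{"linear":[0.0006,-0.0128,0],"turn":0.1},{"linear":[0.0006,-0.0128,0],"turn":0.1},{"linear":[0,0,0],"turn":0}]'

```text
t: 14.05
ee_pos: [595.0, -31.2, 99.8]
orientation: [2.224, 2.218, 0.001]
ft_force: [2.5, -0.4, -1.2]
width: 28.2
grasp_force: 1.2
```

```bash
python3 -c "from h import *;stat()"
```

```text
t14.05 th-0.112 R128.0 z99.8 f_tool [-0.4  2.5  1.2] yang-0.003 w28.2 g 1.2
```

Emit:
arm_command --series '[{"linear":[0.0002,-0.0064,0],"turn":0.05},{"linear":[0.0002,-0.0064,0],"turn":0.05},{"linear":[0.0002,-0.0064,0],"turn":0.05},{"linear":[0.0002,-0.0064,0],"turn":0.05}]'

```text
t: 14.45
ee_pos: [572.7, -28.5, 100.2]
orientation: [2.43, 1.986, 0.006]
ft_force: [8.0, -2.2, -5.1]
width: 28.0
grasp_force: 4.1
```

```bash
python3 -c "from h import *;stat()"
```

```text
t14.45 th0.064 R127.2 z100.2 f_tool [-0.6  8.2  5.2] yang-0.200 w28.0 g 4.1
```

Emit:
arm_command --series '[{"linear":[0.0002,-0.0064,0],"turn":0.05},{"linear":[0.0002,-0.0064,0],"turn":0.05},{"linear":[0.0002,-0.0064,0],"turn":0.05},{"linear":[0.0002,-0.0064,0],"turn":0.05}]'

```text
t: 14.85
ee_pos: [549.0, -21.1, 100.2]
orientation: [2.615, 1.733, 0.007]
ft_force: [10.1, -5.6, -8.7]
width: 28.3
grasp_force: 5.5
```

```bash
python3 -c "from h import *;stat()"
```

```text
t14.85 th0.260 R126.4 z100.2 f_tool [-1.2 11.4  8.8] yang-0.400 w28.3 g 5.5
```

```bash
python3 - <<'E'
from h import *
for i in range(4):
    S=grab('side'); stat()
cv2.imwrite('pics/c5.png',cv2.convertScaleAbs(cv2.resize(S['frame'][200:290,145:235],None,fx=6.5,fy=6.5,interpolation=cv2.INTER_CUBIC),alpha=2))
E
```

```text
t14.90 th0.269 R126.5 z100.1 f_tool [0.9 8.2 3.8] yang-0.403 w28.0 g 4.3
t14.95 th0.267 R126.5 z100.2 f_tool [-0.6  8.1  5.9] yang-0.399 w28.5 g 4.0
t15.00 th0.265 R126.5 z100.2 f_tool [0.  7.9 5.4] yang-0.398 w28.2 g 4.0
t15.05 th0.265 R126.5 z100.1 f_tool [-0.8  8.3  5.2] yang-0.398 w28.3 g 4.0
```

View pics/c5.png

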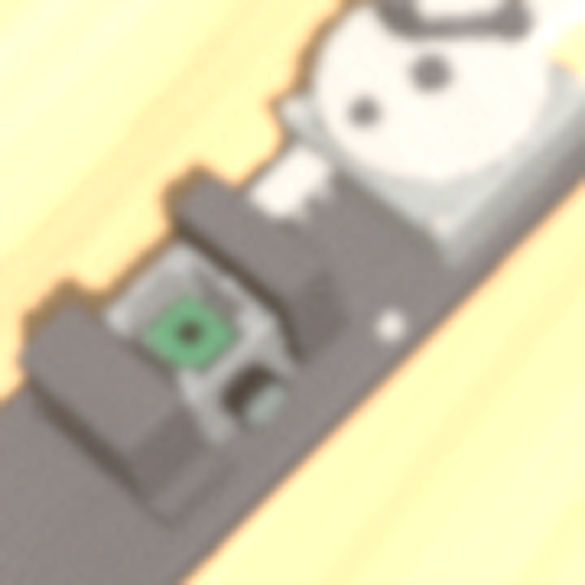

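The jaw pad now bears on the housing, which sits against the end block (housing about (110–290, 235–440), with no visible gaps). Force rose from about 4–6 N running to 11 N moving, and holds at 8.2 N. That puts clamping at roughly 50–65 N, clearly stiff and inside the 30–70 N window. Letting go.

Emit:
arm_command --series '[{"linear":[0,0.002,0],"turn":0},{"linear":[0,0,0],"turn":0},{"linear":[0,0,0],"turn":0},{"linear":[0,0,0],"turn":0}]' --jaw 0.1

```text
t: 15.45
ee_pos: [547.5, -21.0, 99.8]
orientation: [-2.619, -1.735, 0.0]
ft_force: [0.7, -0.1, 0.8]
width: 48.2
grasp_force: 0.6
```

Emit:
arm_command --series '[{"linear":[0,0,-0.015],"turn":0},{"linear":[0,0,-0.02],"turn":0},{"linear":[0,0,-0.02],"turn":0},{"linear":[0,0,-0.03],"turn":0},{"linear":[0,0,-0.03],"turn":0},{"linear":[-0.03,0,0],"turn":0},{"linear":[-0.03,0,0],"turn":0},{"linear":[-0.03,0,0],"turn":0},{"linear":[0,0,0],"turn":0}]'

```text
t: 16.35
ee_pos: [510.7, -105.8, 215.5]
orientation: [-2.621, -1.731, 0.002]
ft_force: [0.2, 0.3, 1.1]
width: 48.1
grasp_force: 0.0
```

```bash
python3 - <<'E'
from h import *
stat();a=grab('top')['frame'][145:210,140:280];b=grab('side')['frame'][165:305,125:270]
f=lambda a,s:cv2.convertScaleAbs(cv2.resize(a,None,fx=s,fy=s,interpolation=cv2.INTER_CUBIC),alpha=2)
a=f(a,2.8);b=f(b,2.8);h=b.shape[0]
cv2.imwrite('pics/c6.png',np.hstack([cv2.copyMakeBorder(a,0,h-a.shape[0],0,0,0),b]))
E
```

```text
t16.35 th0.284 R219.2 z215.5 f_tool [ 0.3  0.  -1.1] yang-0.403 w48.1 g 0.0
```

View pics/c6.png

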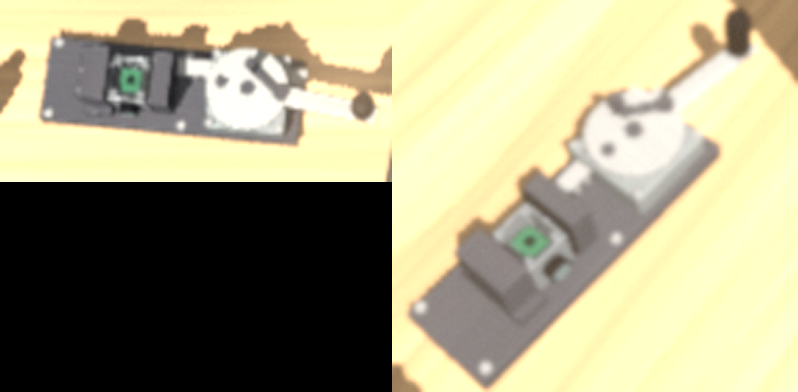

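The final picture shows the housing between the end block (column 110) and the jaw (column 150). That gap of 40 px is about 44 mm, the housing's length, so it is held with no slack. The lever is on tighten and the gripper is clear, so I'm handing in.

```bash
python3 -c "from h import *;print(ctrl.close_job())"
```

```text
the job is handed in; nothing more can be done
None
```

The job is handed in: lever set to tighten, handle swung freely back to its stop with the jaw staying put, and the housing ratcheted firmly against the end block at an estimated 50–65 N, then the knob let go, with the bystanders not touched.

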